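# Seat the drill guide plate on the pinning jig and latch it

## Robot

A 6-joint arm with a two-finger parallel gripper is mounted at the origin on a cart in front of the work surface, level with it; the furniture and walls round the work are solid. World frame = base frame: x ahead of the robot, y to its left, z up, the work surface at z = 0. Lengths are in m, angles in rad, forces in N, time in s.
With the tool pointing down it reaches from about 0.25 to 0.775 m from the base axis. Payload 4 kg.
Tool frame: the origin (TCP) lies at the centre of the arm's flange, where the gripper is bolted on; the fingertips stand 199 mm ahead of it and the grasp point (between the pads) lies 180 mm ahead of it (robot.tcp_to_tips is the distance from the TCP to the fingertips, in m); z points along the fingers, y is the line along which they close (so a half turn about z gives the same grasp; the last joint's range is limited). The gripper opens to 94 mm and grips with 3 to 60 N. Pads are 16 mm wide; open, the fingers measure 119 mm over their backs; the gripper's body (75 mm by 177 mm) begins 78 mm behind the grasp point.
Start: joints at [1.084, 0.087, 1.371, -0, 1.684, -0.103], TCP at [0.206, 0.51, 0.405] pointing down, gripper open.
Joint ranges: [-3.1, 3.1], [-0.76, 2.03], [0.27, 2.55], [-1.08, 4.22], [0.17, 2.65], [-2.57, 2.57]. Speed limits (rad/s): [2.79, 2.79, 3.14, 3.14, 3.14, 3.14].

## Interface

Orientations are given as [roll, pitch, yaw] about the fixed x, y, z axes, in that order (R = Rz(yaw) Ry(pitch) Rx(roll)).
In Python, from bench import telemetry, snapshot, ticket, robot gives the robot as it stands.
- The arm moves only by the tool apply_moves, never from a script. Its argument "moves" is a list that holds one entry, the list of rows, each a list of 5 numbers: the shift along the tool's x, y, z in units of 50 mm (1.0 is 50 mm), then the turn about the tool's z in units of 10 degrees (1.0 is 10 degrees), then the closure, from 0 (fully open) to 1 (shut). A call has 1 to 10 rows; each row is the pose to reach, as a shift and turn from the pose commanded when the call began, along the tool's axes at that moment; what a row does not reach only later rows make up. A row lasts 1/8 s, in which the tool goes at most 62.5 mm and 10.7 degrees, less where a joint would pass 70% of its speed; a pose out of reach is approached as far as the arm can. A call with a gripper value outside its range is refused whole. The fingers move at their own pace and stop on an object; the grip force is fixed at half the most. Time passes only in rows, so rows that repeat a pose let the fingers close. It gives the time, the measured TCP pose, the force, the opening and the grip force at its end, in the units of the state.
- telemetry.get_obs(): the state, without advancing time (a new reading comes with each control period).
- snapshot(name): name is "scene" or "top"; returns a dict with "image" (384x512x3 uint8, red, green, blue), "fovy" (degrees; the focal length in pixels is half the picture's height over the tangent of half this angle, whatever the lens; pixels are square), "cx", "cy" (the principal point, pixels), "D" ([k1, k2, p1, p2, k3] as OpenCV has them; the pictures are not rectified), "R" (3x3) and "t" (3): a world point X has camera coordinates R X + t. Camera axes: x right, y down, z forward; pixel columns grow to the right and rows downward; lengths in m; the calibration is good to about 2 mm. A picture is of the moment at which its call begins. There is no depth.
- ticket.close_job(): hands the job in; it is judged then, once.
The state is a dict: "time": time; "joint_positions": joint angles; "qvel": joint speeds; "joint_torque": joint torques, N m; "tool_pos": TCP position; "ee_rot": TCP orientation; "wrist_force": force on the tool from outside, world axes, zero at the start; "wrist_torque": the same for the moment, N m; "width": finger opening in m; "finger_force": force on a finger pad.
Only numpy, scipy, OpenCV 4.12 (cv2) and the standard library are available. Lean on these libraries where they do the work, as an engineer would, in place of code of your own. Each camera call takes 0.05 s, during which the arm holds its last target. There are 200 camera calls.

## Task

Fit the loose aluminium drill guide plate onto the grey pinning jig: lay it lightly on the two steel studs, slide it about by feel until both its holes drop over them and it lies flat, fully home on the jig. Then slide the red-knobbed latch all the way in over the plate's edge to lock it. Work gently: never push the plate against the jig with more than about 20 N, and leave the figures, pots and glue tube alone.

Things in the scene. Friction and masses are not known exactly. Their poses are not given: they have to be found in the camera images.
- jig: Grey pinning jig, fixed to the desk. Main block 150 (x) x 110 (y) x 36 mm high; its flat top deck lies on rubber and gives about 1 mm per 8 N, studs and all; origin under the block's middle at desk level, z up. A step 60 mm wide (x) of the same height runs out on its -y side to y = -105 mm and carries the latch.
- slot_middle (a point): Middle of the jig's top, 36 mm above the desk; axes as the jig's. Two steel studs stand at y = -26 and +26 mm, both at the same x: anywhere from -20 to +20 mm, clamped in slots, different each time and not reported: feel (or look). They are 12 mm high, 10 mm in diameter with slightly bevelled flat tips, and do not shift sideways under the allowed force.
- plate: The loose drill guide plate, about 0.2 kg: aluminium, 120 (x) x 90 (y) x 6 mm, origin under its middle. Two round 12 mm through holes, 1 mm chamfers, at x = 0, y = -26 and +26 mm. Brass bushes near the short edges are only marks. Same after half a turn; goes on either way. It starts flat on the 2.5 mm thick cutting mat.
- plate_handle (a point): Middle of the plate's black handle bar, over the plate's centre, 37 mm above its underside; axes as the plate's. The bar is 70 mm long (x), 14 wide (y), 18 high, on two posts that hold it 22 mm clear of the plate's top. Height of this point above the desk: 85 mm with the plate resting on the stud tips, 73 mm with it fully home.
- latch (a joint): Travel in m of the jig's sliding latch: 0 = fully open, 0.016 = fully in (stop). It slides along the jig's +y with about 1.5 N friction and stays where left. Its steel tongue (24 mm wide, underside 44.5 mm above the desk) has its tip at the jig's y = -51 mm when open, -35 mm when in: it passes over the edge (y = -45 mm) of a plate that is home and is blocked by one that is not.
- latch_knob (a point): Middle of the red latch knob, an upright post 16 mm in diameter reaching 12 mm above and below this point; 71.5 mm above the desk, at x = 0, y = -84 mm + latch travel in the jig's frame; moves with the latch; axes as the jig's. It can be pinched from above; the guides below it end 50 mm above the desk.
- mini_a: Bystander: small painted figure on a round base, 33x33x51 mm, origin under its base.
- mini_b: Bystander: smaller painted figure on a round base, 24x24x42 mm, origin under its base.
- blue_pot: Bystander: blue paint pot, 35x35x36 mm, origin under it.
- black_pot: Bystander: black paint pot, 34x34x36 mm, origin under it.
- glue_tube: Bystander: white glue tube, lying, 78x29x21 mm, origin under it.

How it is judged:
By the outcome, as a careful person would: the job done as asked, in the order asked, and still so for the second after the job is handed in, with the robot touching nothing.
It also fails if it takes over 72 s, if anything falls off the work surface, if the arm or the gripper's body presses on something with over 40 N, if the wrist force passes 120 N, or if a joint passes its speed limit or range.

## Working session

There is one attempt and no reset: what is moved stays moved. The work goes in short steps, Python scripts to look and compute and a tool call to move; the robot and the scene stay as the last step left them, time stands still between calls to the robot, and variables do not carry over. Pictures are saved under pics/ and viewed, at most 10 in all, crops included, and the job is handed in when it is done.

Besides the shell and the picture viewer there is one more tool, called after "Emit:" as name(argument=value, ...) on one line, values as JSON. apply_moves: Moves the arm, as the interface text tells. Its arguments: {"type":"object","properties":{"moves":{"type":"array","items":{"type":"array","items":{"type":"array","items":{"type":"number"}}}}},"required":["moves"]}

```bash
ls; mkdir -p pics; python3 - <<'E'
from bench import telemetry, snapshot, robot
import cv2
o=telemetry.get_obs(); print({k:o[k] for k in('time','tool_pos','ee_rot','wrist_force','width')})
for n in('scene','top'):
    s=snapshot(n); cv2.imwrite(f'pics/{n}0.png',s['image'][:,:,::-1]); print(n,s['fovy'],s['cx'],s['cy'],s['D'],s['R'],s['t'])
E
```

```text
pics
{'time': 0.0, 'tool_pos': array([0.20587971, 0.50987952, 0.40351245]), 'ee_rot': array([-3.13939557e+00, -2.26218739e-04,  2.75781515e+00]), 'wrist_force': array([ 0.40592884, -0.44325525, -0.10686308]), 'width': 0.09409283649694608}
scene 48.88256124538938 253.63971872552028 185.3343196199619 [0.0055936 0.        0.        0.        0.       ] [[ 0.59062581 -0.80686435 -0.0114484 ]
 [-0.60325137 -0.43206903 -0.67037612]
 [ 0.5359561   0.4028477  -0.74193314]] [-0.40482367  0.3470016   0.80204164]
top 49.77867037715578 252.8392859950123 189.01975718820435 [-0.02617818  0.          0.          0.          0.        ] [[-0.00685779 -0.99987753 -0.01406781]
 [-0.98455899  0.00921223 -0.17481058]
 [ 0.17491876  0.01265177 -0.98450158]] [-0.09135727  0.5836674   1.1676743 ]
```

View pics/scene0.png

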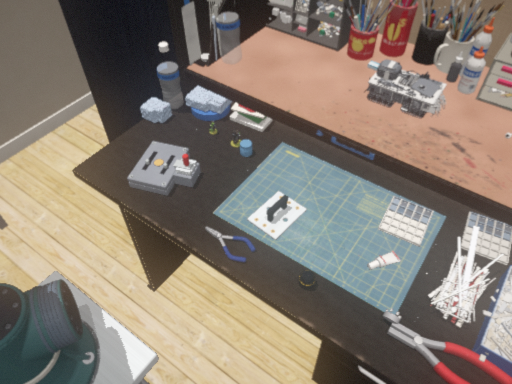

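View pics/top0.png

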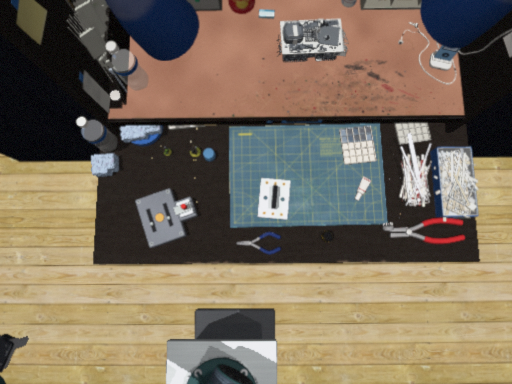

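The scene view shows the jig near (160,167), its knob at (186,160) and the plate at (278,214). In the top view they are at (163,217), (184,207) and (275,199). Next I'll zoom in on both.

```bash
cat > h.py <<'E'
import numpy as np, cv2
from bench import telemetry, snapshot
def cam(s):
    f=s['image'].shape[0]/2/np.tan(np.radians(s['fovy'])/2)
    return np.array([[f,0,s['cx']],[0,f,s['cy']],[0,0,1.]]),np.array(s['D'],float),np.array(s['R']),np.array(s['t'])
def ray(s,uv):
    K,D,R,t=cam(s); p=cv2.undistortPoints(np.array(uv,float).reshape(-1,1,2),K,D).reshape(-1,2)
    return -R.T@t,np.c_[p,np.ones(len(p))]@R
def onplane(s,uv,z):
    c,d=ray(s,uv); return c+d*((z-c[2])/d[:,2])[:,None]
def tri(s1,p1,s2,p2):
    c1,d1=ray(s1,[p1]);c2,d2=ray(s2,[p2]);d1=d1[0]/np.linalg.norm(d1);d2=d2[0]/np.linalg.norm(d2)
    k=np.linalg.lstsq(np.c_[d1,-d2],c2-c1,rcond=None)[0]
    a=c1+d1*k[0];b=c2+d2*k[1]; return (a+b)/2,np.linalg.norm(a-b)
def proj(s,X):
    K,D,R,t=cam(s); return cv2.projectPoints(np.array(X,float).reshape(-1,1,3),cv2.Rodrigues(R)[0],t,K,D)[0].reshape(-1,2)
def crop(s,u,v,w,h,k): return cv2.resize(s['image'][v:v+h,u:u+w,::-1],None,fx=k,fy=k,interpolation=cv2.INTER_CUBIC)
E
python3 - <<'E'
from h import *
a=snapshot('scene');b=snapshot('top')
m=np.vstack([np.hstack([crop(a,122,135,80,60,5),crop(a,240,185,80,60,5)]),np.hstack([crop(b,128,182,80,60,5),crop(b,235,168,80,60,5)])])
cv2.imwrite('pics/z1.png',m)
E
```

```text
(no output)
```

View pics/z1.png

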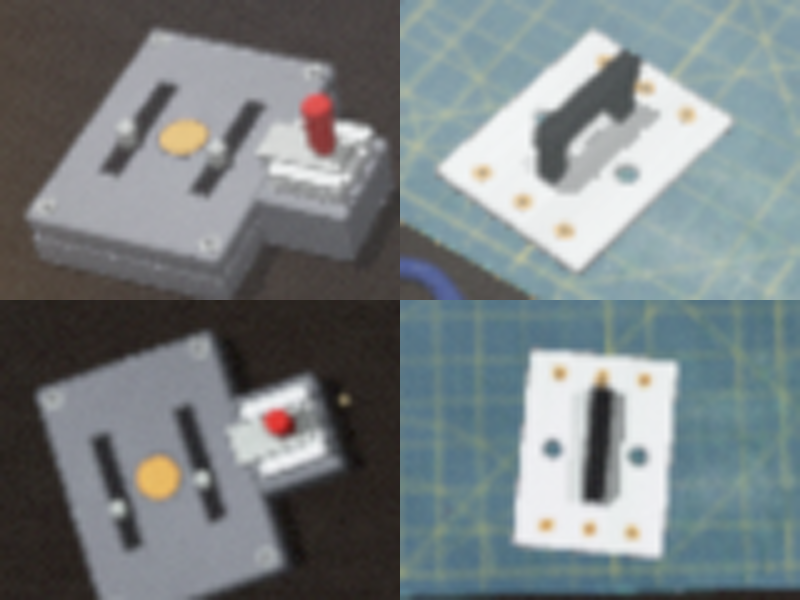

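The zoom shows both studs, at top-crop (117,509) and (202,479). It also shows the orange disc in the deck's middle, the red knob, and the plate's four corners with its holes at (552,448) and (638,456). Next I'll measure these with masks.

```bash
cat > m.py <<'E'
from h import *
def big(m): return max(cv2.findContours(m.astype(np.uint8),0,1)[0],key=cv2.contourArea)
def quad(c):
    c=cv2.convexHull(c)
    for e in np.arange(1,12,.25):
        q=cv2.approxPolyDP(c,e,True)
        if len(q)==4: break
    q=q[:,0].astype(float); L=[]; c=c[:,0]
    return q
def lines(c,q):  # refine quad sides by line fits to contour points
    c=c[:,0].astype(float);L=[]
    for i in range(4):
        a,b=q[i],q[(i+1)%4];d=(b-a)/np.linalg.norm(b-a);r=c-a;s=r@d;o=abs(r@[-d[1],d[0]])
        k=(o<1.5)&(s>3)&(s<np.linalg.norm(b-a)-3)
        L.append(cv2.fitLine(c[k].astype(np.float32),cv2.DIST_HUBER,0,.01,.01).ravel())
    P=[]
    for i in range(4):
        l,m=L[i-1],L[i]
        k=np.linalg.solve(np.c_[l[:2],-m[:2]],m[2:]-l[2:]);P.append(l[2:]+l[:2]*k[0])
    return np.array(P)
def win(s,u,v,w,h):
    z=np.zeros(s['image'].shape[:2],bool);z[v:v+h,u:u+w]=1;return z
E
python3 - <<'E'
from m import *
S={'scene':snapshot('scene'),'top':snapshot('top')}
W={'scene':[(122,135,80,60),(240,185,80,60)],'top':[(128,182,80,70),(235,168,80,60)]}
C={}
for n,s in S.items():
    hsv=cv2.cvtColor(s['image'],cv2.COLOR_RGB2HSV);H,Sa,V=[hsv[...,i].astype(int) for i in range(3)]
    j=win(s,*W[n][0]);p=win(s,*W[n][1])
    r={}
    def cen(m): 
        v,u=np.nonzero(m); return np.array([u.mean(),v.mean()]),len(u)
    r['disc']=cen(j&(H>8)&(H<30)&(Sa>90)&(V>120))
    r['knob']=cen(j&((H<8)|(H>172))&(Sa>120)&(V>90))
    c=big(cv2.morphologyEx((p&(Sa<70)&(V>150)).astype(np.uint8),cv2.MORPH_CLOSE,np.ones((5,5))))
    r['plate']=lines(c,quad(c))
    k,nn=r['knob'];v,u=np.nonzero(j&((H<8)|(H>172))&(Sa>120)&(V>90));r['krows']=(v.min(),v.max())
    C[n]=r; print(n,r)
d,e=tri(S['scene'],C['scene']['disc'][0],S['top'],C['top']['disc'][0]);print('disc',d,e)
k,e=tri(S['scene'],C['scene']['knob'][0],S['top'],C['top']['knob'][0]);print('knob',k,e)
pt={'scene':[(126,125),(216,146)],'top':[(117,209),(202,179)]}
f=lambda n,x:np.array([W[n][0][0],W[n][0][1]])+(np.array(x)+.5)/5-.5
for i in (0,1):
    print('stud',tri(S['scene'],f('scene',pt['scene'][i]),S['top'],f('top',pt['top'][i])),onplane(S['top'],f('top',pt['top'][i]),.048))
for n in S:
    P=onplane(S[n],C[n]['plate'],.0085);print(n,'plate',P.round(4).tolist(),P.mean(0),[np.linalg.norm(P[i]-P[i-1]).round(4) for i in range(4)])
    print(n,'disc',onplane(S[n],[C[n]['disc'][0]],.036),'knob',onplane(S[n],[C[n]['knob'][0]],.0715))
# triangulated plate corners
for i in range(4):
    a=C['scene']['plate'][i];A=onplane(S['scene'],[a],.0085)[0]
    q=min(C['top']['plate'],key=lambda u:np.linalg.norm(onplane(S['top'],[u],.0085)[0]-A));print(tri(S['scene'],a,S['top'],q))
# handle: dark pixels in plate
for n,s in S.items():
    g=s['image'].max(2);p=win(s,*W[n][1])&(g<90)
    z=np.zeros(g.shape,np.uint8);cv2.fillPoly(z,[C[n]['plate'].astype(np.int32)],1)
    c=big(p&(cv2.dilate(z,np.ones((5,5)))>0));print(n,'handle',cv2.minAreaRect(c))
E
```

```text
scene {'disc': (array([158.21052632, 162.07894737]), 38), 'knob': (array([185.34782609, 158.58695652]), 46), 'plate': array([[319.     , 185.     ],
       [319.     , 245.13693],
       [240.     , 228.77911],
       [240.     , 185.     ]], dtype=float32), 'krows': (np.int64(154), np.int64(164))}
top {'disc': (array([159.25862069, 217.05172414]), 58), 'knob': (array([183.5, 206. ]), 22), 'plate': array([[289.99603, 179.58397],
       [287.37338, 218.71925],
       [257.38675, 216.62201],
       [260.63776, 177.32628]], dtype=float32), 'krows': (np.int64(204), np.int64(208))}
disc [0.50422959 0.18025919 0.03911993] 0.0017987226195059288
knob [0.53176529 0.10270194 0.07407039] 0.0019214890091362017
stud (array([0.48490483, 0.20032574, 0.05213316]), np.float64(0.0030797067808297418)) [[0.48410796 0.20239207 0.048     ]]
stud (array([0.50187031, 0.15143032, 0.05132127]), np.float64(0.0023465596813516225)) [[0.50134026 0.15292425 0.048     ]]
scene plate [[0.7067, -0.1947, 0.0085], [0.545, -0.2891, 0.0085], [0.4757, -0.1134, 0.0085], [0.5873, -0.028, 0.0085]] [ 0.57864874 -0.15631088  0
[... 364 characters left out ...]
at64(0.1204), np.float64(0.0904), np.float64(0.1212)]
top disc [[0.50388532 0.1815938  0.036     ]] knob [[0.53140049 0.10381092 0.0715    ]]
(array([ 0.61053238, -0.21722981,  0.10617099]), np.float64(0.03806454564041353))
(array([ 0.52713212, -0.24317435, -0.0096756 ]), np.float64(0.10058818110733155))
(array([ 0.50310379, -0.10222249, -0.02779305]), np.float64(0.01843659002194959))
(array([ 0.57776608, -0.09130418,  0.07674816]), np.float64(0.08788340600219498))
scene handle ((277.2671203613281, 207.78765869140625), (8.008386611938477, 27.479755401611328), 47.121097564697266)
top handle ((274.22943115234375, 196.51763916015625), (3.7581286430358887, 21.244932174682617), 4.398705005645752)
```

```bash
cat >> h.py <<'E'
def go(x,y,z,yawdeg):
    o=telemetry.get_obs();p=np.array(o['tool_pos']);e=o['ee_rot']
    from scipy.spatial.transform import Rotation as Ro
    R=Ro.from_euler('xyz',e).as_matrix();d=R.T@(np.array([x,y,z])-p)
    t=-(yawdeg-np.degrees(e[2])+180)%360-180 if 0 else (np.degrees(e[2])-yawdeg+180)%360-180
    print('t',round(o['time'],2),'pos',p.round(4),'yaw',np.degrees(e[2]).round(2),'units',(d/.05).round(3),'turn',round(t/10,3),'F',np.round(o['wrist_force'],1),'w',round(o['width'],4))
E
python3 - <<'E'
from m import *
S={'scene':snapshot('scene'),'top':snapshot('top')}
W={'scene':(240,185,80,60),'top':(235,168,80,60)}
C={}
for n,s in S.items():
    im=s['image'].astype(int);w=win(s,*W[n])
    m=w&(im.min(2)>165); m=cv2.morphologyEx(m.astype(np.uint8),cv2.MORPH_CLOSE,cv2.getStructuringElement(2,(3,3)))
    c=big(m);h=cv2.convexHull(c);C[n]=lines(c,quad(c));print(n,cv2.contourArea(h),C[n].round(1).tolist())
    P=onplane(s,C[n],.0085);print(P.round(4).tolist(),P.mean(0),[np.linalg.norm(P[i]-P[i-1]).round(4) for i in range(4)])
    z=np.zeros(m.shape,np.uint8);cv2.fillPoly(z,[h],1)
    g=w&(im.max(2)<75)&(z>0);cc=big(g);print('handle',cv2.minAreaRect(cc),cv2.boundingRect(cc))
for a in C['scene']:
    A=onplane(S['scene'],[a],.0085)[0]
    q=min(C['top'],key=lambda u:np.linalg.norm(onplane(S['top'],[u],.0085)[0]-A));print(tri(S['scene'],a,S['top'],q))
go(.5625,-.159,.32,174.9)
E
```

```text
scene 1499.0 [[277.8999938964844, 190.60000610351562], [307.20001220703125, 208.3000030517578], [275.0, 238.6999969482422], [246.3000030517578, 218.3000030517578]]
[[0.6286, -0.119, 0.0085], [0.6225, -0.2103, 0.0085], [0.5008, -0.197, 0.0085], [0.5096, -0.1066, 0.0085]] [ 0.56536187 -0.1582403   0.0085    ] [np.float64(0.1196), np.float64(0.0915), np.float64(0.1224), np.float64(0.0908)]Traceback (most recent call last):
  File "<stdin>", line 11, in <module>
  File "m.py", line 2, in big
    def big(m): return max(cv2.findContours(m.astype(np.uint8),0,1)[0],key=cv2.contourArea)
                       ~~~^^^^^^^^^^^^^^^^^^^^^^^^^^^^^^^^^^^^^^^^^^^^^^^^^^^^^^^^^^^^^^^^^
ValueError: max() iterable argument is empty
```

```bash
python3 - <<'E'
from m import *
S={'scene':snapshot('scene'),'top':snapshot('top')}
f=lambda o,x:np.array(o)+(np.array(x)+.5)/5-.5
# top edge line ends of the bar, far end & near end (top face mid)
for a,b in (((632-400,55),(607-400,388-300)),((545-400,122),(597-400,500-300))):
    print('bar end',tri(S['scene'],f((240,185),a),S['top'],f((235,168),b)))
c={'scene':[(277.9,190.6),(307.2,208.3),(275,238.7),(246.3,218.3)],'top':[(260.64,177.33),(290,179.58),(287.37,218.72),(257.39,216.62)]}
for i in range(4): print(tri(S['scene'],c['scene'][i],S['top'],c['top'][i]))
go(.563,-.159,.32,174.9)
E
```

```text
bar end (array([ 0.59336217, -0.16437654,  0.05282278]), np.float64(0.00012961251800453088))
bar end (array([ 0.52652295, -0.15808463,  0.06404225]), np.float64(0.00300362995565837))
(array([ 0.62625695, -0.11994285,  0.01118496]), np.float64(0.0007537425549285459))
(array([ 0.6190977 , -0.21032722,  0.01132986]), np.float64(0.003066863544945049))
(array([ 0.49834012, -0.19849309,  0.01247641]), np.float64(3.7813230534633204e-05))
(array([ 0.50565278, -0.1091138 ,  0.01422071]), np.float64(0.001214277367618553))
t 0.5 pos [0.2059 0.51   0.4046] yaw 158.01 units [-11.631  -9.732   1.694] turn -1.689 F [-0.2 -0.3 -0.3] w 0.0935
```

Emit:
apply_moves(moves=[[[-0.93,-0.78,0.1,-0.2,0.2],[-1.86,-1.56,0.2,-0.4,0.2],[-2.79,-2.34,0.3,-0.6,0.2],[-3.72,-3.12,0.4,-0.8,0.2],[-4.65,-3.9,0.5,-1.0,0.2],[-5.58,-4.68,0.6,-1.2,0.2],[-6.51,-5.46,0.7,-1.4,0.2],[-7.44,-6.24,0.8,-1.5,0.2],[-8.37,-7.02,0.9,-1.6,0.2],[-9.3,-7.8,1.0,-1.7,0.2]]])

```text
time: 1.75
tool_pos: [0.4916, -0.0277, 0.3549]
ee_rot: [3.141, 0.001, 3.055]
wrist_force: [0.4, 1.4, -0.1]
width: 0.0749
finger_force: 0.0
```

```bash
python3 -c "
from h import *
go(.563,-.159,.3,174.9)"
```

```text
t 1.75 pos [ 0.4916 -0.0277  0.3549] yaw 175.02 units [-1.648 -2.492  1.099] turn 0.012 F [ 0.4  1.4 -0.1] w 0.0749
```

Emit:
apply_moves(moves=[[[-0.55,-0.8,0.37,0,0.2],[-1.1,-1.6,0.74,0,0.2],[-1.6,-2.4,1.1,0,0.2],[-1.6,-2.4,1.1,0,0.2],[-1.6,-2.4,1.1,0,0.2]]])

```text
time: 2.38
tool_pos: [0.5602, -0.1519, 0.2998]
ee_rot: [3.141, -0.0, 3.054]
wrist_force: [0.3, 0.2, 0.2]
width: 0.0751
finger_force: 0.0
```

```bash
python3 -c "
from h import *
go(.563,-.159,.222,174.9)
b=snapshot('top');a=snapshot('scene')
cv2.imwrite('pics/z2.png',np.hstack([crop(a,240,165,80,80,5),crop(b,235,148,80,80,5)]))"
```

```text
t 2.38 pos [ 0.5602 -0.1519  0.2998] yaw 175.0 units [-0.068 -0.137  1.555] turn 0.01 F [0.3 0.2 0.2] w 0.0751
```

View pics/z2.png

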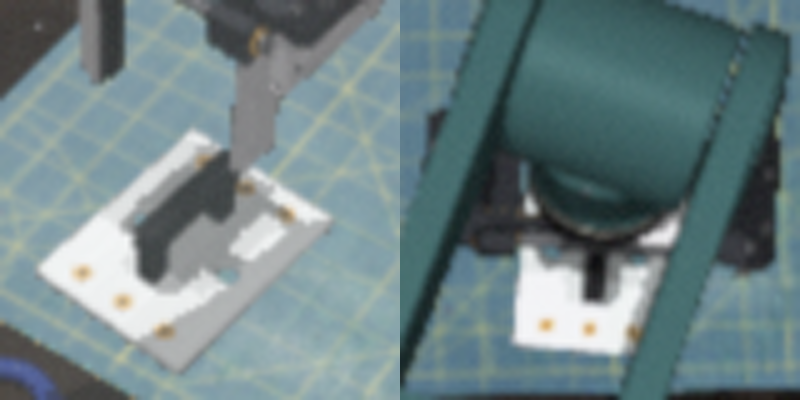

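The scene view shows the fingers above the handle, one at (100,40) and the other at (250,110), straddling it. In the top view the arm hides part of the plate. Next I'll correct the position and descend.

Emit:
apply_moves(moves=[[[-0.06,-0.13,0.4,0,0.2],[-0.06,-0.13,0.8,0,0.2],[-0.06,-0.13,1.2,0,0.2],[-0.06,-0.13,1.55,0,0.2],[-0.06,-0.13,1.55,0,0.2],[-0.06,-0.13,1.55,0,0.9],[-0.06,-0.13,1.55,0,0.9],[-0.06,-0.13,1.55,0,0.9],[-0.06,-0.13,1.55,0,0.9],[-0.06,-0.13,1.55,0,0.9]]])

```text
time: 3.72
tool_pos: [0.5628, -0.159, 0.2223]
ee_rot: [3.142, 0.0, 3.055]
wrist_force: [-0.2, -0.2, 0.9]
width: 0.0285
finger_force: 0.0
```

```bash
python3 -c "
from h import *
go(.563,-.159,.3,174.9)"
```

```text
t 3.73 pos [ 0.5628 -0.159   0.2223] yaw 175.01 units [-0.004 -0.    -1.554] turn 0.011 F [-0.2 -0.2  0.9] w 0.0285
```

Emit:
apply_moves(moves=[[[0,0,0,0,0.9],[0,0,0,0,0.9],[0,0,0,0,0.9],[0,0,0,0,0.9],[0,0,0,0,0.9]]])

```text
time: 4.35
tool_pos: [0.5628, -0.1589, 0.2221]
ee_rot: [3.141, -0.0, 3.055]
wrist_force: [-0.3, 0.5, 0.5]
width: 0.0137
finger_force: 30.0
```

Emit:
apply_moves(moves=[[[0,0,-0.5,0,1],[0,0,-1.0,0,1],[0,0,-1.6,0,1],[0,0,-2.2,0,1],[0,0,-2.2,0,1]]])

```text
time: 4.97
tool_pos: [0.5633, -0.1593, 0.3348]
ee_rot: [-3.14, 0.006, 3.054]
wrist_force: [0.6, 0.4, -1.3]
width: 0.0138
finger_force: 30.0
```

```bash
python3 -c "
from h import *
o=telemetry.get_obs();print(o['wrist_force'],o['finger_force'],o['wrist_torque'])
c,s=np.cos(np.radians(19.4)),np.sin(np.radians(19.4))
go(.4935,.177,.32,199.4)"
```

```text
[ 0.55404276  0.43897658 -1.32193399] 29.992414712905884 [-0.00722193  0.02646509  0.06048763]
t 4.97 pos [ 0.5633 -0.1593  0.3348] yaw 175.0 units [1.978 6.58  0.272] turn -2.44 F [ 0.6  0.4 -1.3] w 0.0138
```

Emit:
apply_moves(moves=[[[0.3,1.0,0,-0.35,1],[0.6,2.0,0,-0.7,1],[0.9,3.0,0,-1.1,1],[1.2,4.0,0,-1.5,1],[1.5,5.0,0.1,-1.9,1],[1.8,6.0,0.3,-2.2,1],[1.98,6.58,0.5,-2.44,1],[1.98,6.58,0.6,-2.44,1],[1.98,6.58,0.7,-2.44,1],[1.98,6.58,0.7,-2.44,1]]])

```text
time: 6.22
tool_pos: [0.4929, 0.1762, 0.2962]
ee_rot: [-3.141, -0.002, -2.805]
wrist_force: [0.3, -0.1, -2.5]
width: 0.0141
finger_force: 30.0
```

```bash
python3 -c "
from h import *
go(.4935,.177,.272,199.4)
b=snapshot('top');a=snapshot('scene')
np.savez('s3.npz',a=a['image'],b=b['image'])
cv2.imwrite('pics/z3.png',np.hstack([crop(a,122,115,80,90,5),crop(b,128,162,80,90,5)]))"
```

```text
t 6.22 pos [0.4929 0.1762 0.2962] yaw -160.7 units [-0.017  0.011  0.485] turn -0.01 F [ 0.3 -0.1 -2.5] w 0.0141
```

View pics/z3.png

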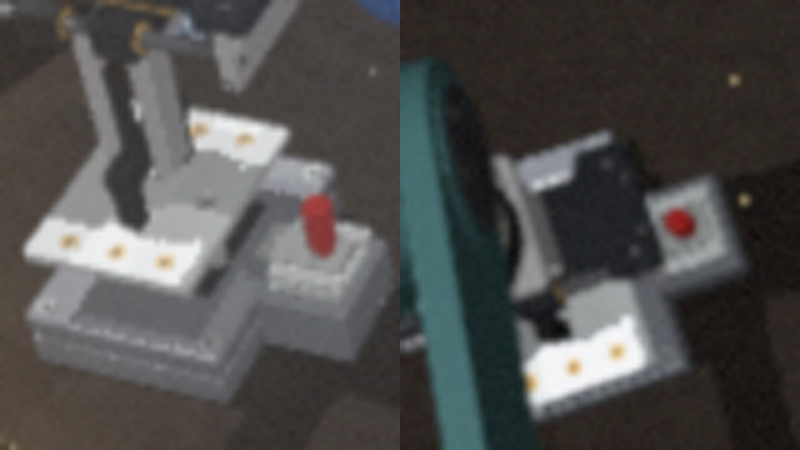

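The picture shows the plate level above the jig, with edges parallel to the block's in both views. Next I'll lower it gently and feel for contact.

Emit:
apply_moves(moves=[[[-0.01,0.01,0.25,0,1],[-0.01,0.01,0.45,0,1],[-0.01,0.01,0.5,0,1],[-0.01,0.01,0.54,0,1],[-0.01,0.01,0.56,0,1],[-0.01,0.01,0.56,0,1]]])

```text
time: 7.08
tool_pos: [0.4932, 0.1781, 0.2694]
ee_rot: [3.142, 0.001, -2.803]
wrist_force: [-1.0, -0.8, -1.7]
width: 0.0138
finger_force: 30.0
```

```bash
python3 -c "
from h import *
o=telemetry.get_obs();print(o['wrist_force'],o['wrist_torque'])
go(.4935,.177,.2665,199.4)"
```

```text
[-0.96337585 -0.76574474 -1.7344278 ] [ 0.0026593  -0.00245735 -0.06637418]
t 7.08 pos [0.4932 0.1781 0.2694] yaw -160.58 units [ 0.001 -0.023  0.058] turn 0.002 F [-1.  -0.8 -1.7] w 0.0138
```

Emit:
apply_moves(moves=[[[0,0,0.02,0,1],[0,0,0.04,0,1],[0,0,0.06,0,1],[0,0,0.06,0,1]]])

```text
time: 7.58
tool_pos: [0.493, 0.178, 0.2661]
ee_rot: [3.141, -0.0, -2.803]
wrist_force: [-0.9, -0.2, -2.0]
width: 0.0137
finger_force: 30.0
```

```bash
python3 -c "
from h import *
o=telemetry.get_obs();print(o['wrist_force'],o['wrist_torque'])
go(.4935,.177,.2665,199.4)"
```

```text
[-0.85517803 -0.18843872 -1.9772764 ] [ 0.01139039  0.06200311 -0.0010233 ]
t 7.58 pos [0.493  0.178  0.2661] yaw -160.59 units [-0.002 -0.022 -0.009] turn 0.001 F [-0.9 -0.2 -2. ] w 0.0137
```

Emit:
apply_moves(moves=[[[0,0,0.02,0,1],[0,0,0.04,0,1],[0,0,0.04,0,1]]])

```text
time: 7.95
tool_pos: [0.493, 0.178, 0.264]
ee_rot: [3.142, -0.0, -2.803]
wrist_force: [0.5, -0.8, -1.3]
width: 0.0137
finger_force: 30.0
```

Emit:
apply_moves(moves=[[[0,0,0,0,1]]])

```text
time: 8.07
tool_pos: [0.4931, 0.178, 0.2642]
ee_rot: [3.142, 0.0, -2.803]
wrist_force: [0.5, -0.1, -2.0]
width: 0.0138
finger_force: 30.0
```

Emit:
apply_moves(moves=[[[0,0,0.02,0,1],[0,0,0.04,0,1],[0,0,0.06,0,1],[0,0,0.06,0,1]]])

```text
time: 8.57
tool_pos: [0.493, 0.178, 0.261]
ee_rot: [3.142, -0.0, -2.803]
wrist_force: [-0.5, -0.5, -1.8]
width: 0.0136
finger_force: 30.0
```

Emit:
apply_moves(moves=[[[0,0,0.02,0,1],[0,0,0.04,0,1],[0,0,0.06,0,1],[0,0,0.06,0,1]]])

```text
time: 9.07
tool_pos: [0.493, 0.178, 0.258]
ee_rot: [3.142, -0.0, -2.803]
wrist_force: [0.9, 0.8, -2.3]
width: 0.0139
finger_force: 30.0
```

Emit:
apply_moves(moves=[[[0,0,0.02,0,1],[0,0,0.04,0,1],[0,0,0.04,0,1]]])

```text
time: 9.45
tool_pos: [0.493, 0.178, 0.256]
ee_rot: [3.142, -0.0, -2.803]
wrist_force: [-0.4, 0.1, -1.6]
width: 0.0141
finger_force: 30.0
```

Emit:
apply_moves(moves=[[[0,0,0.01,0,1],[0,0,0.02,0,1],[0,0,0.02,0,1]]])

```text
time: 9.82
tool_pos: [0.4931, 0.178, 0.2553]
ee_rot: [3.142, 0.0, -2.803]
wrist_force: [-0.3, -0.4, -1.3]
width: 0.014
finger_force: 30.0
```

```bash
python3 -c "
from h import *
o=telemetry.get_obs();print(o['wrist_force'],o['wrist_torque'])
go(.493,.178,.2556,199.4)
b=snapshot('top');a=snapshot('scene')
cv2.imwrite('pics/z4.png',np.hstack([crop(a,122,115,80,90,5),crop(b,128,162,80,90,5)]))"
```

```text
[-0.29497656 -0.35446277 -1.29796708] [ 0.03010543  0.0138279  -0.01946635]
t 9.82 pos [0.4931 0.178  0.2553] yaw -160.59 units [ 0.002  0.    -0.006] turn 0.001 F [-0.3 -0.4 -1.3] w 0.014
```

View pics/z4.png

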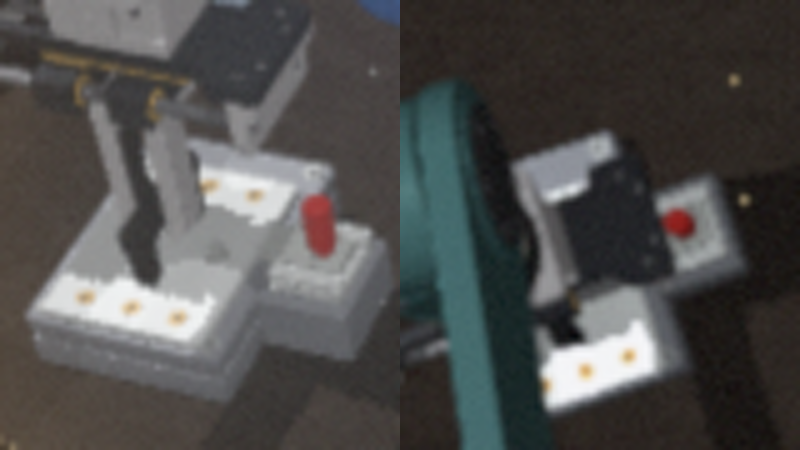

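The scene view shows the plate flat on the deck, with a stud poking through a hole at (216,250). Next I'll seat it with a light press.

Emit:
apply_moves(moves=[[[0,0,0.01,0,1],[0,0,0.02,0,1],[0,0,0.02,0,1]]])

```text
time: 10.3
tool_pos: [0.4931, 0.178, 0.2548]
ee_rot: [-3.142, 0.0, -2.803]
wrist_force: [-1.8, -0.3, 2.6]
width: 0.0138
finger_force: 30.0
```

Emit:
apply_moves(moves=[[[0,0,0.01,0,1],[0,0,0.01,0,1],[0,0,0,0,0.6],[0,0,0,0,0.6],[0,0,0,0,0.6],[0,0,-0.3,0,0.6],[0,0,-0.8,0,0.6],[0,0,-1.2,0,0.6],[0,0,-1.2,0,0.6]]])

```text
time: 11.42
tool_pos: [0.4937, 0.1782, 0.3172]
ee_rot: [-3.141, 0.006, -2.803]
wrist_force: [0.6, 0.6, -0.7]
width: 0.0377
finger_force: 0.0
```

```bash
python3 -c "
from h import *
go(.532,.103,.253,199.4)"
```

```text
t 11.43 pos [0.4937 0.1782 0.3172] yaw -160.59 units [-0.215 -1.672  1.286] turn 0.001 F [ 0.6  0.6 -0.7] w 0.0377
```

Emit:
apply_moves(moves=[[[-0.1,-0.8,0,0,0.6],[-0.22,-1.67,0,0,0.6],[-0.22,-1.67,0.2,0,0.6],[-0.22,-1.67,0.4,0,0.6],[-0.22,-1.67,0.4,0,0.6],[-0.22,-1.67,0.4,0,0.6]]])

```text
time: 12.18
tool_pos: [0.5308, 0.1038, 0.294]
ee_rot: [3.141, -0.0, -2.801]
wrist_force: [-0.4, 0.1, -0.4]
width: 0.0375
finger_force: 0.0
```

```bash
python3 -c "
from h import *
go(.532,.103,.253,199.4)
b=snapshot('top');a=snapshot('scene')
cv2.imwrite('pics/z5.png',np.hstack([crop(a,122,115,80,90,5),crop(b,128,162,80,90,5)]))"
```

```text
t 12.18 pos [0.5308 0.1038 0.294 ] yaw -160.51 units [-0.017 -0.023  0.821] turn 0.009 F [-0.4  0.1 -0.4] w 0.0375
```

View pics/z5.png

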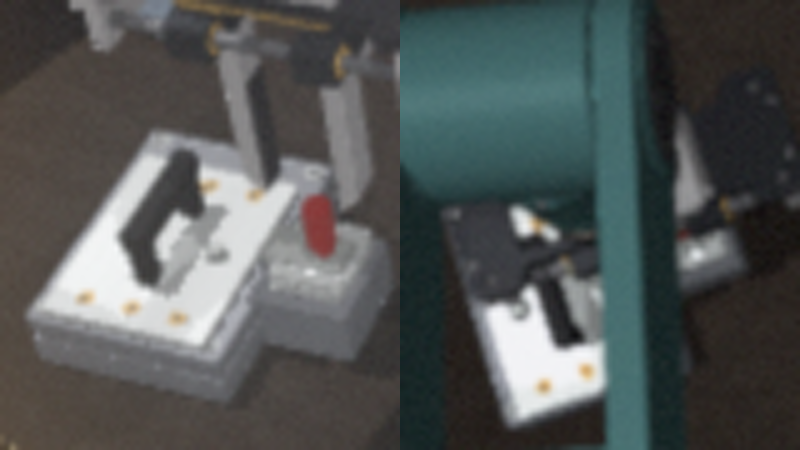

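The picture shows the plate lying flat with the handle free, and the fingers straddling the knob at (318,225). Next I'll descend and pinch it.

Emit:
apply_moves(moves=[[[-0.02,-0.02,0.3,0,0.6],[-0.02,-0.02,0.6,0,0.6],[-0.02,-0.02,0.8,0,0.6],[-0.02,-0.02,0.8,0,0.6],[-0.02,-0.02,0.8,0,0.9],[-0.02,-0.02,0.8,0,0.9],[-0.02,-0.02,0.8,0,0.9],[-0.02,-0.02,0.8,0,0.9]]])

```text
time: 13.28
tool_pos: [0.5326, 0.1026, 0.2548]
ee_rot: [3.141, 0.001, -2.803]
wrist_force: [-0.3, 1.6, 0.5]
width: 0.0155
finger_force: 30.0
```

Emit:
apply_moves(moves=[[[0,0,0,0,0.9],[0,0,0,0,0.9]]])

```text
time: 13.52
tool_pos: [0.5326, 0.1026, 0.2548]
ee_rot: [3.141, 0.001, -2.803]
wrist_force: [-1.0, 3.5, 3.1]
width: 0.0152
finger_force: 30.0
```

Emit:
apply_moves(moves=[[[0,0.05,0,0,0.9],[0,0.1,0,0,0.9],[0,0.15,0,0,0.9],[0,0.15,0,0,0.9]]])

```text
time: 14.02
tool_pos: [0.5302, 0.1095, 0.2548]
ee_rot: [-3.141, 0.001, -2.803]
wrist_force: [0.6, -0.3, 5.1]
width: 0.0149
finger_force: 30.0
```

Emit:
apply_moves(moves=[[[0,0.05,0,0,0.9],[0,0.1,0,0,0.9],[0,0.14,0,0,0.9],[0,0.16,0,0,0.9],[0,0.16,0,0,0.9]]])

```text
time: 14.65
tool_pos: [0.5276, 0.1171, 0.2548]
ee_rot: [-3.141, 0.002, -2.803]
wrist_force: [1.3, 0.3, 5.5]
width: 0.0154
finger_force: 30.0
```

```bash
python3 -c "
from h import *
p=telemetry.get_obs()['tool_pos'];print((p-[.5326,.1026,.2548])@[-.332,.943,0])
go(.532,.103,.253,199.4)"
```

```text
0.015309600148976883
t 14.65 pos [0.5276 0.1171 0.2548] yaw -160.58 units [ 0.01  -0.295  0.037] turn 0.002 F [1.3 0.3 5.5] w 0.0154
```

Emit:
apply_moves(moves=[[[0,0.01,0,0,0.9],[0,0.02,0,0,0.9],[0,0.02,0,0,0.9]]])

```text
time: 15.02
tool_pos: [0.5273, 0.1179, 0.2548]
ee_rot: [-3.141, 0.002, -2.803]
wrist_force: [0.9, -1.3, 5.0]
width: 0.0148
finger_force: 30.0
```

Emit:
apply_moves(moves=[[[0,0.01,0,0,0.9],[0,0.02,0,0,0.9],[0,0.02,0,0,0.9]]])

```text
time: 15.4
tool_pos: [0.5271, 0.1183, 0.2548]
ee_rot: [-3.139, 0.002, -2.803]
wrist_force: [2.8, -3.9, 5.3]
width: 0.0153
finger_force: 30.0
```

Emit:
apply_moves(moves=[[[0,0.01,0,0,0.9],[0,0.02,0,0,0.9],[0,0.02,0,0,0.9]]])

```text
time: 15.78
tool_pos: [0.527, 0.1187, 0.2548]
ee_rot: [-3.137, 0.002, -2.803]
wrist_force: [2.4, -6.2, 4.6]
width: 0.0156
finger_force: 30.0
```

Emit:
apply_moves(moves=[[[0,0,0,0,0.7],[0,-0.02,0,0,0.7],[0,-0.03,0,0,0.7],[0,-0.03,-0.3,0,0.7],[0,-0.03,-0.9,0,0.7],[0,-0.03,-1.6,0,0.7],[0,-1.0,-2.2,0,0.7],[0,-2.2,-2.4,0,0.7],[0,-3.4,-2.4,0,0.7],[0,-4.5,-2.4,0,0.7]]])

```text
time: 17.02
tool_pos: [0.6014, -0.0942, 0.3759]
ee_rot: [-3.141, 0.002, -2.803]
wrist_force: [0.5, 1.0, -0.4]
width: 0.0281
finger_force: 0.0
```

Emit:
apply_moves(moves=[[[0,-1.0,0,0,0.7],[0,-1.0,0,0,0.7]]])

```text
time: 17.27
tool_pos: [0.6181, -0.1429, 0.3743]
ee_rot: [-3.141, -0.0, -2.807]
wrist_force: [-0.5, 0.5, 0.3]
width: 0.0282
finger_force: 0.0
```

```bash
python3 -c "
from h import *
go(.532,.103,.253,199.4)
b=snapshot('top');a=snapshot('scene')
np.set_printoptions(suppress=True)
K={}
for n,s,(u,v,w,h) in (('s',a,(122,115,80,90)),('t',b,(128,162,80,90))):
    i=cv2.cvtColor(s['image'],cv2.COLOR_RGB2HSV).astype(int);m=((i[...,0]<8)|(i[...,0]>172))&(i[...,1]>120)&(i[...,2]>90)
    z=np.zeros_like(m);z[v:v+h,u:u+w]=1;y,x=np.nonzero(m&z);K[n]=(x.mean(),y.mean())if len(x) else None
print(K)
if all(K.values()):
    k=tri(a,K['s'],b,K['t'])[0];print(k,(k-[.53177,.1027,.074])@[-.332,.943,0])
cv2.imwrite('pics/z6.png',np.hstack([crop(a,122,115,80,90,5),crop(b,128,162,80,90,5)]))"
```

```text
t 17.27 pos [ 0.6181 -0.1429  0.3743] yaw -160.86 units [0.014 5.211 2.423] turn -0.026 F [-0.5  0.5  0.3] w 0.0282
{'s': (np.float64(179.91666666666666), np.float64(156.95833333333334)), 't': (np.float64(178.63636363636363), np.float64(207.6818181818182))}
[0.52669248 0.11624773 0.07620264] 0.014461243171516027
```

View pics/z6.png

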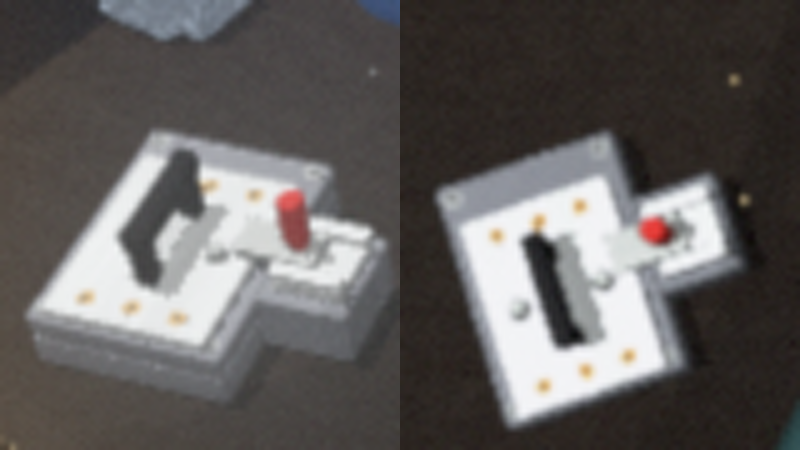

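```bash
python3 -c "
from h import *
S={'s':snapshot('scene'),'t':snapshot('top')}
P={'s':((185.348,158.587),(179.917,156.958)),'t':((183.5,206.),(178.636,207.682))}
for n in P:
    q=onplane(S[n],P[n],.0715);d=q[1]-q[0];print(n,q,d@[-.332,.943,0],d@[.943,.332,0])
go(.532-.332*-.02,.103-.943*.02,.30,199.4)"
```

```text
s [[0.53423665 0.10411658 0.0715    ]
 [0.53056952 0.11950256 0.0715    ]] 0.015726471902376714 0.0016500372255444469
t [[0.53140049 0.10381092 0.0715    ]
 [0.52663207 0.11776813 0.0715    ]] 0.014744773121856833 0.00013717359734869835
t 17.48 pos [ 0.6175 -0.1384  0.3748] yaw -160.51 units [3.000e-03 4.721e+00 1.498e+00] turn 0.009 F [0.3 0.2 0.4] w 0.0282
```

The stop was felt at about 16.5 mm of travel, and vision gives 15 ± 1 mm. To be sure, I'll nudge the knob from behind with closed fingers.

Emit:
apply_moves(moves=[[[0,1.2,0,0,1],[0,2.4,0,0,1],[0,3.6,0.2,0,1],[0,4.3,0.6,0,1],[0,4.75,1.2,0,1],[0,4.75,1.5,0,1],[0,4.75,1.5,0,1],[0,4.75,1.5,0,1]]])

```text
time: 18.48
tool_pos: [0.5394, 0.0837, 0.3005]
ee_rot: [-3.141, 0.002, -2.804]
wrist_force: [0.5, 0.4, 0.9]
width: 0.0006
finger_force: 0.0
```

```bash
python3 -c "
from h import *
go(.5379,.0875,.2555,199.4)"
```

```text
t 18.48 pos [0.5394 0.0837 0.3005] yaw -160.64 units [0.005 0.082 0.9  ] turn -0.004 F [0.5 0.4 0.9] w 0.0006
```

Emit:
apply_moves(moves=[[[0,0,0.3,0,1],[0,0,0.6,0,1],[0,0,0.85,0,1],[0,0,0.85,0,1],[0,0.08,0.85,0,1],[0,0.16,0.85,0,1],[0,0.22,0.85,0,1],[0,0.26,0.85,0,1],[0,0.26,0.85,0,1]]])

```text
time: 19.6
tool_pos: [0.5344, 0.0969, 0.2568]
ee_rot: [-3.142, 0.0, -2.802]
wrist_force: [-0.0, -0.6, 0.2]
width: 0.0002
finger_force: 0.0
```

Emit:
apply_moves(moves=[[[0,0.02,0,0,1],[0,0.04,0,0,1],[0,0.04,0,0,1]]])

```text
time: 19.98
tool_pos: [0.5338, 0.0985, 0.2567]
ee_rot: [-3.141, -0.0, -2.803]
wrist_force: [-0.1, 0.1, 0.6]
width: 0.0004
finger_force: 0.2
```

Emit:
apply_moves(moves=[[[0,0.02,0,0,1],[0,0.03,0,0,1],[0,0.03,0,0,1]]])

```text
time: 20.35
tool_pos: [0.5336, 0.0991, 0.2568]
ee_rot: [-3.139, 0.0, -2.803]
wrist_force: [1.8, -6.2, -0.8]
width: 0.0003
finger_force: 2.6
```

The force jumps to 6 N right at contact, well above the 1.5 N friction, so the latch is on its stop. Next I'll back off and clear away.

Emit:
apply_moves(moves=[[[0,-0.15,0,0,1],[0,-0.3,0,0,1],[0,-0.3,-0.5,0,1],[0,-0.3,-1.2,0,1],[0,-0.5,-2.0,0,1],[0,-1.5,-2.4,0,1],[0,-2.5,-2.4,0,1],[0,-3.5,-2.4,0,1],[0,-3.5,-2.4,0,1],[0,-3.5,-2.4,0,1]]])

```text
time: 21.6
tool_pos: [0.5914, -0.065, 0.3764]
ee_rot: [3.14, -0.0, -2.803]
wrist_force: [-0.0, 0.1, -0.6]
width: 0.0004
finger_force: 0.0
```

```bash
python3 -c "
from h import *
from bench import ticket
go(.5379,.0875,.2555,199.4)
print(ticket.close_job())"
```

```text
t 21.6 pos [ 0.5914 -0.065   0.3764] yaw -160.61 units [-0.004  3.229  2.422] turn -0.001 F [-0.   0.1 -0.6] w 0.0004
the job is handed in; nothing more can be done
None
```

The plate is home on both studs, the latch is pushed in to its stop over the plate's edge, the arm is clear, and the job was handed in at 21.6 s; the plate dropped straight onto the studs, so no sliding search was needed.

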